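Load the red-capped vial into the sprung holder of the sample reader

TASK

Of the four vials standing at the front of the desk, load the one with the red cap into the small sample reader: push the reader's blue sprung jaw back with the side of the vial, then lower the vial upright into the opened gap until it stands on the base plate. Let go, so that the jaw holds it against the two steel posts; do not let the vial tip over.

Things in the scene. Friction and masses are not known exactly. Their poses are not given: they have to be found in the camera images.
- vial_red: Upright 20 ml glass vial with a red screw cap, one of four at the front of the desk right of the reader (the others have white or black caps; a red-capped one far back by the bottles is not meant). 28 mm in diameter, 58 mm high (glass to 46 mm, then the cap, 24 mm in diameter), about 22 g. Origin: centre of its underside, z up along its axis. Grip it round the glass.
- holder: Reader fixed on the desk: aluminium plate 146 x 80 mm, top at z = 10 mm. Origin: desk level below the centre of the vial's seat (black pad, partly under the closed jaw); z up. +x runs from two steel posts to a grey housing (x = 56 to 104 mm, 78 mm wide, up to z = 59 mm), away from the robot within 20 degrees. Beside the seat in y the plate is bare: fingers closing along y pass on both sides of jaw and posts.
- post_tops (a point): Point midway between the tops of the two upright steel posts (8 mm in diameter, at y = -7 and +7 mm), at holder x = -16.6 mm, z = 36 mm; axes as the holder's. Carry the vial in over the posts with its underside about 6 mm above them, along +x with its side pressing the jaw back, until it is clear of the posts; then lower it to the plate. Seated, its axis is 16.6 mm from this point.
- jaw (a joint): Travel (m) of the blue sprung jaw along holder +x: 0 closed (face at x = -4 mm), 0.018 with the vial seated, 0.042 fully back; from 0.022 the vial fits behind the posts. Jaw: upright plate 24 mm wide (y, centred), 10 mm thick, z = 12 to 72 mm, vertical face to the posts. A damped spring closes it: 2.4 N at 0, 4.6 N at 0.018, 7.4 N fully back.

How it is judged:
By the outcome, as a careful person would: the job done as asked, in the order asked, and still so for the second after the job is handed in, with the robot touching nothing.
It also fails if it takes over 38 s, if anything falls off the work surface, if the arm or the gripper's body presses on something with over 40 N, if the wrist force passes 120 N, or if a joint passes its speed limit or range.

ROBOT

A 7-joint arm with a two-finger parallel gripper is mounted at the origin on a cart in front of the work surface, level with it; the furniture and walls round the work are solid. World frame = base frame: x ahead of the robot, y to its left, z up, the work surface at z = 0. Lengths are in mm, angles in degrees, forces in N, time in s.
With the tool pointing down it reaches from about 400 to 850 mm from the base axis. Payload 4.5 kg.
Tool frame: the origin (TCP) lies on the front face of the gripper's body, between the roots of the fingers; the fingertips stand 73 mm ahead of it and the grasp point (between the pads) lies 54 mm ahead of it (nose_length is the distance from the TCP to the fingertips, in mm); x points along the fingers, y is the direction in which the jaws open and shut, and the axes are right-handed (so a half turn about x gives the same grasp; the last joint's range is limited). The gripper opens to 85 mm and grips with 20 to 120 N. Pads are 22 mm wide; open, the fingers measure 114 mm over their backs; the gripper's body (76 mm by 85 mm) begins 54 mm behind the grasp point. The pads swing forward as they close: fully open they stand 13 mm farther back than shut.
Start: joints at [65.993, 39.483, -11.15, 89.685, 9.013, 51.709, -12.324], TCP at [273.456, -562.022, 303.917] pointing down, gripper open.
Joint ranges: [-172.22, 172.22], [-26.19, 119.32], [-84.43, 86.54], [7.71, 146.69], [-57.33, 237.33], [2.42, 119.75], [-152.13, 152.13]. Speed limits (degrees/s): [147.25, 147.25, 180, 180, 180, 180, 180].

INTERFACE

Orientations are given as [roll, pitch, yaw] about the fixed x, y, z axes, in that order (R = Rz(yaw) Ry(pitch) Rx(roll)).
In Python, from workcell import get_state, grab_frame, job_done, nose_length gives the robot as it stands.
- The arm moves only by the tool jog_arm, never from a script. Its argument "series" is a list of rows, each a list of 7 numbers: the turn, a rotation vector about the tool's x, y, z in rad, then the shift along the tool's x, y, z in cm, then the opening, from -1 (shut) to 1 (fully open). A call has 1 to 20 rows; each row shifts and turns the commanded pose from where the row before left it, along the tool's axes as they then stand; what a row does not reach is not made up. A row lasts 1/10 s, in which the tool goes at most 50 mm and 8.59 degrees, less where a joint would pass 70% of its speed; a pose out of reach is approached as far as the arm can. A call with a gripper value outside its range is refused whole. The fingers move at their own pace and stop on an object; "squeeze" is the grip in N (left out, the last holds). Time passes only in rows, so rows that do not move let the fingers close. It gives the time, the measured TCP pose, the force and the opening at its end, in the units of the state.
- get_state(): the state, without advancing time (a new reading comes with each control period).
- grab_frame(name): name is "side" or "top"; returns a dict with "frame" (420x560x3 uint8, blue, green, red), "z_map" (420x560 float32, mm along the optical axis (not along the pixel's ray), 0 where there is no reading), "camera_matrix" (3x3 intrinsics, pixels), "origin" and "orientation" of the camera in the world. Camera axes: x right, y up, looking along -z (the intrinsics and any distortion apply to the point x, -y, -z); pixel columns grow to the right and rows downward; lengths in mm; the calibration is good to about 2 mm. A picture is of the moment at which its call begins.
- job_done(): hands the job in, once; it reports no verdict.
The state is a dict: "t": time; "q": joint angles; "qvel": joint speeds; "joint_efforts": joint torques, N m; "tcp_pos": TCP position; "orientation": TCP orientation; "force": force on the tool from outside, world axes, zero at the start; "wrist_torque": the same for the moment, N m; "gripper_width": opening from 0.0 (shut) to 1.0 (fully open).
Only numpy, scipy, OpenCV 4.12 (cv2) and the standard library are available. Lean on these libraries where they do the work, as an engineer would, in place of code of your own. Each camera call takes 0.05 s, during which the arm holds its last target. There are 200 camera calls.

## Working session

There is one attempt and no reset: what is moved stays moved. The work goes in short steps, Python scripts to look and compute and a tool call to move; the robot and the scene stay as the last step left them, time stands still between calls to the robot, and variables do not carry over. Pictures are saved under pics/ and viewed, about 8 in all and at most 12, crops included, and the job is handed in when it is done.

Besides the shell and the picture viewer there is one more tool, called as a command line: name --pt "numbers of a row" for each row, then --argument value for the rest. jog_arm: Moves the arm, as the interface text tells. Its arguments: {"type":"object","properties":{"series":{"type":"array","items":{"type":"array","items":{"type":"number"}}},"squeeze":{"type":"number"}},"required":["series"]}

```bash
mkdir -p pics; cat > h.py <<'E'
import numpy as np,cv2
from workcell import *
from scipy.spatial.transform import Rotation as R
def grab(n):
    f=grab_frame(n); np.savez(f'{n}.npz',**f); return f
def load(n): return dict(np.load(f'{n}.npz'))
def Rc(f):
    o=np.array(f['orientation'],float)
    return o if o.shape==(3,3) else R.from_euler('xyz',o,degrees=True).as_matrix()
def pt(f,u,v,z=None):
    K=f['camera_matrix']; d=np.array([(u-K[0,2])/K[0,0],-(v-K[1,2])/K[1,1],-1.])
    d=Rc(f)@d; o=np.array(f['origin'],float)
    if z is None: return o+d*f['z_map'][int(round(v)),int(round(u))]
    return o+d*(z-o[2])/d[2]
def px(f,p):
    c=Rc(f).T@(np.array(p,float)-f['origin']); K=f['camera_matrix']
    return K[0,0]*c[0]/-c[2]+K[0,2], K[1,2]+K[1,1]*c[1]/c[2]
E
python3 - <<'E'
from h import *
print(get_state(),nose_length)
for n in('side','top'):
    f=grab(n); print(n,[ (k,f[k]) for k in f if k not in('frame','z_map')]); cv2.imwrite(f'pics/{n}1.png',f['frame'])
E
```

```text
{'t': 0.0, 'q': array([ 65.99125667,  39.53253397, -11.1457594 ,  89.74799502,
         9.01312252,  51.7127594 , -12.32393044]), 'qvel': array([ 0.00624631,  0.03909511, -0.079757  , -0.08839016, -0.09210814,
        0.08183888, -0.01019372]), 'joint_efforts': array([-7.46060377e-04, -5.39615750e+01, -1.26722250e+00, -1.58545768e+01,
        8.98540631e-03,  9.40350001e-03,  2.47375948e-05]), 'tcp_pos': array([ 273.16780341, -561.52551079,  303.07691632]), 'orientation': array([-85.58523773,  89.88876873, 120.3667366 ]), 'force': array([-0.40050716,  0.22141423,  0.57042872]), 'wrist_torque': array([ 0.03892535, -0.07527636,  0.02932429]), 'gripper_width': 0.9999133344372738} 72.6
side [('camera_matrix', array([[464.38813092,   0.        , 272.18943381],
       [  0.        , 464.38813092, 209.18422682],
       [  0.        ,   0.        ,   1.        ]])), ('origin', array([ 433.42708403, -659.57495963,  646.18937419])), ('orientation', array([46.42446218,  0.8625868 , -6.06357871]))]
top [('camera_matrix', array([[460.75900017,   0.        , 279.62857411],
       [  0.        , 460.75900017, 206.40815389],
       [  0.        ,   0.        ,   1.        ]])), ('origin', array([411.54296442, -49.75930024, 991.8680508 ])), ('orientation', array([  4.98838572,   0.14839939, -90.59032267]))]
```

View pics/top1.png

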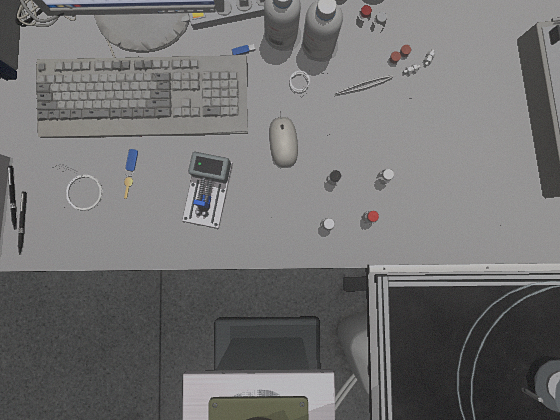

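View pics/side1.png

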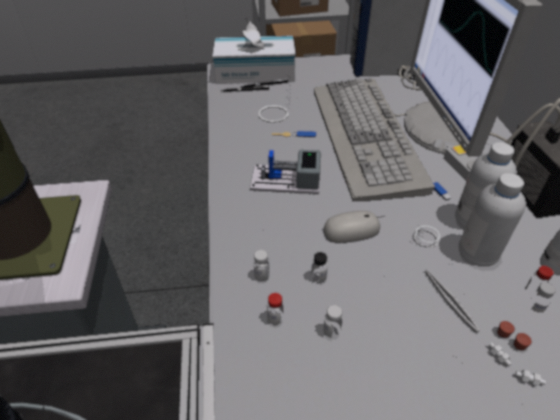

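The top view shows the reader at about (206,190) and the red vial at (372,216). The side view shows the red vial at (276,306) and the reader at (287,172). Next I enlarge both.

```bash
python3 - <<'E'
from h import *
t=load('top');s=load('side')
def c(f,x,y,w,h,k): return cv2.resize(f['frame'][y:y+h,x:x+w],None,fx=k,fy=k,interpolation=cv2.INTER_CUBIC)
a=c(t,170,140,70,100,6)[:600]; b=c(t,345,190,60,50,6)  # reader, vial
d=c(s,240,140,90,60,6)
img=np.zeros((600,800,3),np.uint8); img[:600,:420]=a; img[:300,430:790]=b
img[310:550,430:790]=cv2.resize(d,(360,240)); cv2.imwrite('pics/c1.png',img)
print('cap',pt(t,372,216,58),pt(t,372,216),pt(s,276,298,58))
E
```

```text
cap [ 471.55961155 -235.46214042   58.        ] [ 471.80420753 -236.21896657   54.19404979] [ 474.89424469 -240.56730168   58.        ]
```

View pics/c1.png

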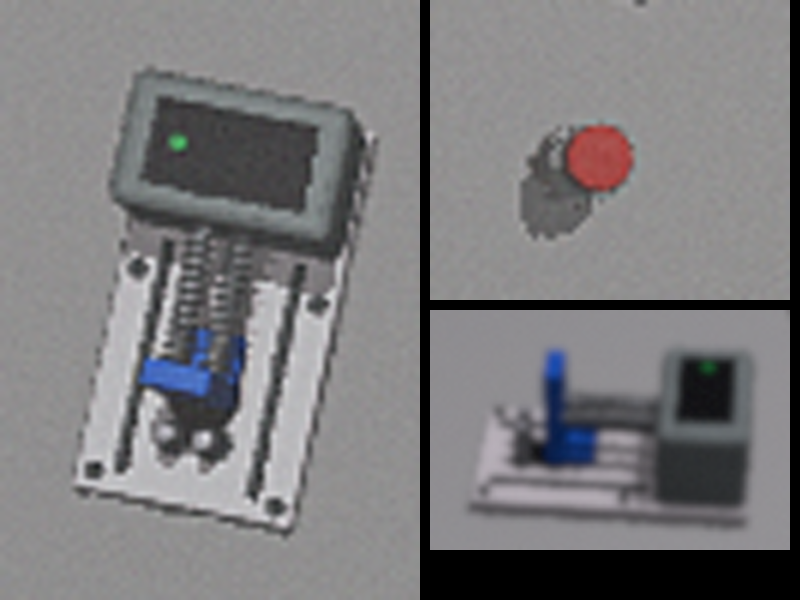

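```bash
cat > fit.py <<'E'
from h import *
from scipy.optimize import least_squares
t=load('top')
u=lambda p:((np.array(p)+.5)/6-.5)+[170,140]
M=[[-16.6,7,36],[-16.6,-7,36],[-4,12,72],[-4,-12,72],[6,12,72],[6,-12,72],[None,40,10],[None,-40,10],[104,39,59],[104,-39,59],[56,39,59],[56,-39,59]]
P=[(164,430),(206,439),(142,385),(208,396),(147,358),(214,370),(78,488),(290,530),(138,70),(362,115),(110,205),(338,248)]
w=[1]*8+[.5]*4
def wp(q,m): 
    c,s=np.cos(q[2]),np.sin(q[2]); x=-q[3] if m[0] is None else m[0]
    return [q[0]+c*x-s*m[1],q[1]+s*x+c*m[1],m[2]]
f=lambda q:np.concatenate([k*(np.array(px(t,wp(q,m)))-u(p)) for m,p,k in zip(M,P,w)])
r=least_squares(f,[480,120,0,40],x_scale=[1,1,.01,1],loss='soft_l1')
q=r.x;print(q[:2],np.degrees(q[2]),q[3]);print(np.round(f(q).reshape(-1,2),2))
print('post', wp(q,[-16.6,0,36]), [pt(t,*u(p),36) for p in P[:2]])
print('cap',pt(t,372.9,215.9,58))
E
python3 fit.py
python3 - <<'E'
from h import *
s=load('side');t=load('top')
q=cv2.resize(s['frame'][280:340,250:310],None,fx=6,fy=6,interpolation=cv2.INTER_CUBIC)
r=cv2.resize(s['frame'][145:195,245:325],None,fx=5,fy=5,interpolation=cv2.INTER_CUBIC)
im=np.zeros((360,780,3),np.uint8); im[:,:360]=q; im[:250,370:770]=r; cv2.imwrite('pics/c2.png',im)
E
```

```text
[500.52927004 113.13889431] -12.242321359036156 40.918775889496445
[[ 0.29  0.43]
 [-0.14  0.28]
 [-0.35 -0.06]
 [ 0.33  0.51]
 [-0.1  -0.42]
 [ 0.4  -0.02]
 [-0.73 -0.3 ]
 [ 0.54  0.27]
 [ 0.08 -0.43]
 [-0.05 -0.41]
 [-0.15 -0.36]
 [-0.53 -0.13]]
post [np.float64(484.3067617893851), np.float64(116.65886959637432), 36] [array([486.69330654, 124.11748215,  36.        ]), array([483.40967544, 109.5289683 ,  36.        ])]
cap [ 471.74382014 -237.29355388   58.        ]
```

View pics/c2.png

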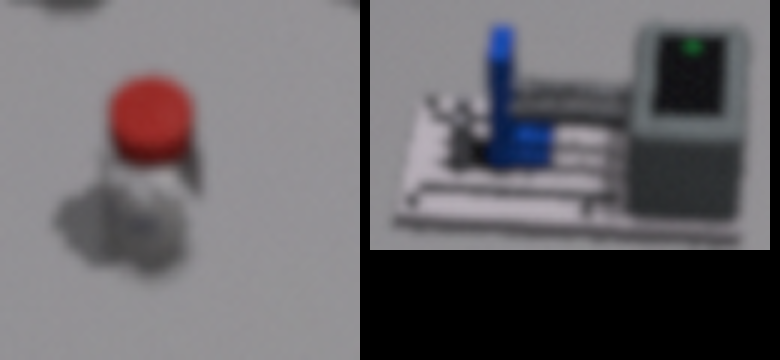

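```bash
python3 - <<'E'
from h import *
s=load('side')
print('cap side',pt(s,274.6,296.7,58),px(s,[471.7,-237.3,58]))
exec(open('fit.py').read().split("print('post'")[0].replace('print(','(lambda *a:0)('))
for n,m in dict(jawtop=[1,-12,72],jawc=[1,0,72],postR=[-16.6,-7,36],hs=[56,-39,59],cornR=[None,-40,10]).items():
    a=px(s,wp(q,m)); print(n,np.round(a,1),np.round([(a[0]-245)*5+370,(a[1]-145)*5]))
print(pt(s,270.7,151.2,72))
S=get_state();Rt=R.from_euler('xyz',S['orientation'],degrees=True).as_matrix();print(Rt,S['q'])
E
```

```text
cap side [ 473.03018293 -237.92420745   58.        ] (np.float64(273.693912454419), np.float64(296.4496644441384))
jawtop [269.  155.3] [490.  51.]
jawc [269.6 151.8] [493.  34.]
postR [261.3 167.1] [451. 111.]
hs [294.8 170. ] [619. 125.]
cornR [248.2 186. ] [386. 205.]
[503.87965463 114.61893379  72.        ]
[[-8.45851408e-04  4.37537169e-01 -8.99199928e-01]
 [ 1.47808505e-03 -8.99198720e-01 -4.37537971e-01]
 [-9.99998550e-01 -1.69918608e-03  1.13871356e-04]] [ 65.994696    39.52963797 -11.14599464  89.73992599   9.01254305
  51.70990409 -12.32440053]
```

jog_arm --pt "0.133 0 0 0 0 0 0.2" --pt "0.133 0 0 0 0 0 0.2" --pt "0.133 0 0 0 0 0 0.2" --pt "0.133 0 0 0 0 0 0.2" --pt "0.133 0 0 0 0 0 0.2" --pt "0 0 0 1 -3 -1.05 0.2" --pt "0 0 0 1 -3 -1.05 0.2" --pt "0 0 0 1 -3 -1.05 0.2" --pt "0 0 0 1 -3 -1.05 0.2" --pt "0 0 0 1 -3 -1.05 0.2" --pt "0 0 0 1 -3 -1.05 0.2" --pt "0 0 0 1 -3 -1.05 0.2" --pt "0 0 0 1 -3 -1.05 0.2" --pt "0 0 0 1 -3 -1.05 0.2" --pt "0 0 0 1 -3 -1.05 0.2" --pt "0 0 0 1 -3 -1.05 0.2" --pt "0 0 0 1 -3 -1.05 0.2" --pt "0 0 0 0 0 0 0.2" --pt "0 0 0 0 0 0 0.2"

```text
t: 2.0
tcp_pos: [472.6, -235.8, 183.4]
orientation: [-14.8, 89.9, 153.1]
force: [-0.7, -0.4, -0.0]
gripper_width: 0.599
```

```bash
cat > st.py <<'E'
from h import *
import sys
def tool(target):
    S=get_state();Rt=R.from_euler('xyz',S['orientation'],degrees=True).as_matrix()
    print('tool shift cm',np.round(Rt.T@(np.array(target)-S['tcp_pos'])/10,2),'ty ang',np.degrees(np.arctan2(Rt[1,1],Rt[0,1])),'xax',np.round(Rt[:,0],4))
    return S
if __name__=='__main__':
    S=tool([float(a) for a in sys.argv[1:4]]);print({k:np.round(S[k],2) for k in('t','q','tcp_pos','force','gripper_width')})
E
python3 st.py 472.3 -237.5 82
```

```text
tool shift cm [10.14  0.18 -0.02] ty ang -102.03458990249725 xax [-9.e-04  5.e-04 -1.e+00]
{'t': np.float64(2.0), 'q': array([ 19.62,  43.17,   3.15, 112.76,  -5.26,  24.26, -75.32]), 'tcp_pos': array([ 472.61, -235.77,  183.43]), 'force': array([-0.7 , -0.39, -0.05]), 'gripper_width': np.float64(0.6)}
```

jog_arm --pt "0 0 0 1.0 0.18 0 0.2" --pt "0 0 0 1.3 0 0 0.2" --pt "0 0 0 1.3 0 0 0.2" --pt "0 0 0 1.3 0 0 0.2" --pt "0 0 0 1.3 0 0 0.2" --pt "0 0 0 1.3 0 0 0.2" --pt "0 0 0 1.3 0 0 0.2" --pt "0 0 0 1.3 0 0 0.2" --pt "0 0 0 0 0 0 0.2"

```text
t: 2.9
tcp_pos: [471.3, -237.9, 81.1]
orientation: [-13.7, 89.8, 154.1]
force: [-0.3, -0.2, -0.2]
gripper_width: 0.603
```

```bash
python3 - <<'E'
from h import *
s=grab('side');t=grab('top')
a=cv2.resize(s['frame'][220:340,210:340],None,fx=3,fy=3,interpolation=cv2.INTER_CUBIC)
b=cv2.resize(t['frame'][150:270,310:440],None,fx=3,fy=3,interpolation=cv2.INTER_CUBIC)
cv2.imwrite('pics/g1.png',np.hstack([a,b]))
E
python3 st.py 472.3 -237.5 82
```

```text
tool shift cm [ 0.06 -0.09 -0.01] ty ang -102.157046013769 xax [-4.e-04  1.e-04 -1.e+00]
{'t': np.float64(3.0), 'q': array([ 20.91,  53.76,   1.48, 114.15,  -5.66,  12.18, -74.83]), 'tcp_pos': array([ 472.  , -238.37,   82.61]), 'force': array([-0.68,  0.75,  0.68]), 'gripper_width': np.float64(0.6)}
```

View pics/g1.png

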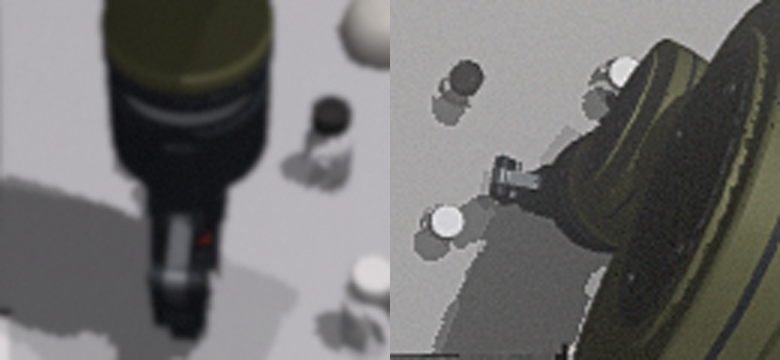

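jog_arm --pt "0 0 0 0 0 0 -0.2" --pt "0 0 0 0 0 0 -0.6" --pt "0 0 0 0 0 0 -1" --pt "0 0 0 0 0 0 -1" --pt "0 0 0 0 0 0 -1" --pt "0 0 0 0 0 0 -1" --squeeze 40

```text
t: 3.6
tcp_pos: [472.4, -238.6, 83.6]
orientation: [167.1, 89.9, -25.0]
force: [-0.9, -0.1, 6.0]
gripper_width: 0.309
```

```bash
python3 st.py 472.3 -237.5 183
```

```text
tool shift cm [-9.94 -0.1   0.02] ty ang -102.15542367965165 xax [ 1.2e-03 -6.0e-04 -1.0e+00]
{'t': np.float64(3.6), 'q': array([ 20.91,  53.65,   1.49, 114.15,  -5.66,  12.19, -74.83]), 'tcp_pos': array([ 472.44, -238.57,   83.6 ]), 'force': array([-0.88, -0.06,  6.02]), 'gripper_width': np.float64(0.31)}
```

jog_arm --pt "0 0 0 -0.5 0 0 -1" --pt "0 0 0 -1.1 0 0 -1" --pt "0 0 0 -1.4 0 0 -1" --pt "0 0 0 -1.4 0 0 -1" --pt "0 0 0 -1.4 0 0 -1" --pt "0 0 0 -1.4 0 0 -1" --pt "0 0 0 -1.4 0 0 -1" --pt "0 0 0 -1.4 0 0 -1" --pt "0 0 0 0 0 0 -1"

```text
t: 4.5
tcp_pos: [473.0, -238.9, 185.3]
orientation: [167.2, 89.8, -25.0]
force: [0.2, -0.4, -1.7]
gripper_width: 0.308
```

```bash
python3 - <<'E'
from h import *
s=grab('side')
S=get_state();p=S['tcp_pos'];print(p)
for dz in(-24.5,-36.5,-53,-82.5): print(dz,(np.array(px(s,p+[0,0,dz]))-[220,190])*5)
cv2.imwrite('pics/g2.png',cv2.resize(s['frame'][190:310,220:320],None,fx=5,fy=5,interpolation=cv2.INTER_CUBIC))
E
python3 st.py 471.5 120 183
```

```text
[ 472.59662648 -238.63606938  184.27030674]
-24.5 [267.49493448 316.79480908]
-36.5 [268.0570963  345.04357286]
-53 [268.80710524 382.73169836]
-82.5 [270.0856512  446.97893301]
tool shift cm [  0.09 -35.04   7.66] ty ang -102.15797627033088 xax [ 0.0025 -0.0011 -1.    ]
{'t': np.float64(4.55), 'q': array([ 19.89,  43.1 ,   3.16, 112.69,  -5.26,  24.19, -75.16]), 'tcp_pos': array([ 472.6 , -238.64,  184.27]), 'force': array([-1.27,  1.13, -0.75]), 'gripper_width': np.float64(0.31)}
```

View pics/g2.png

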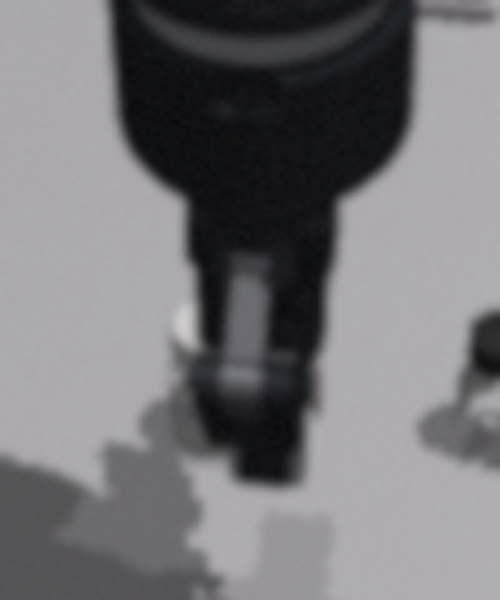

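jog_arm --pt "0 0 0 0 -1.5 0.3 -1" --pt "0 0 0 0 -2.5 0.5 -1" --pt "0 0 0 0 -3 0.6 -1" --pt "0 0 0 0 -3 0.6 -1" --pt "0 0 0 0 -3 0.6 -1" --pt "0 0 0 0 -3 0.6 -1" --pt "0 0 0 0 -3 0.6 -1" --pt "0 0 0 0 -3 0.6 -1" --pt "0 0 0 0 -3 0.6 -1" --pt "0 0 0 0 -3 0.6 -1" --pt "0 0 0 0 -3 0.6 -1" --pt "0 0 0 0 -2.5 0.6 -1" --pt "0 0 0 0 -1.5 0.5 -1" --pt "0 0 0 0 0 0 -1" --pt "0 0 0 0 0 0 -1"

```text
t: 6.05
tcp_pos: [473.6, 119.2, 182.4]
orientation: [44.6, 89.9, -147.5]
force: [-0.4, -1.3, -0.7]
gripper_width: 0.309
```

```bash
python3 - <<'E'
from h import *
s=grab('side')
S=get_state();p=S['tcp_pos'];print(p)
for dz in(-24.5,-36.5,-82.5): print(dz,(np.array(px(s,p+[0,0,dz]))-[225,70])*5)
cv2.imwrite('pics/g3.png',cv2.resize(s['frame'][70:190,225:335],None,fx=5,fy=5,interpolation=cv2.INTER_CUBIC))
E
python3 st.py 475.8 119 126.5
```

```text
[473.84639995 118.27259634 182.56305504]
-24.5 [146.66495521 226.35858108]
-36.5 [147.93932805 252.84689812]
-82.5 [152.61674307 350.06872234]
tool shift cm [ 5.61 -0.12 -0.18] ty ang -102.1996041327883 xax [-0.0011 -0.0012 -1.    ]
{'t': np.float64(6.1), 'q': array([ -24.86,   42.02,    8.84,  119.59,  -17.64,   19.67, -103.8 ]), 'tcp_pos': array([473.85, 118.27, 182.56]), 'force': array([ 0.2 , -1.04, -0.46]), 'gripper_width': np.float64(0.31)}
```

View pics/g3.png

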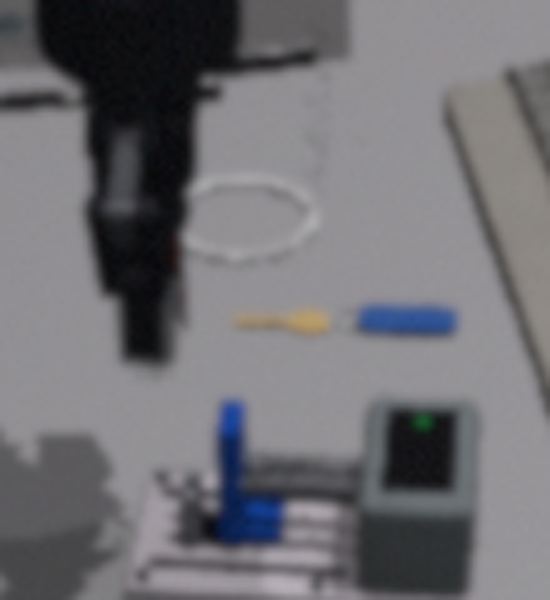

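jog_arm --pt "0 0 0 0.7 -0.1 -0.28 -1" --pt "0 0 0 1 0 0 -1" --pt "0 0 0 1 0 0 -1" --pt "0 0 0 1 0 0 -1" --pt "0 0 0 1 0 0 -1" --pt "0 0 0 0.7 0 0 -1" --pt "0 0 0 0.3 0 0 -1" --pt "0 0 0 0 0 0 -1" --pt "0 0 0 0 0 0 -1"

```text
t: 7.0
tcp_pos: [477.5, 119.5, 126.0]
orientation: [-171.7, 90.0, -3.9]
force: [0.2, 0.6, -0.5]
gripper_width: 0.31
```

```bash
python3 - <<'E'
from h import *
s=grab('side')
S=get_state();p=S['tcp_pos'];print(p)
for dz in(-24.5,-36.5,-82.5): print(dz,(np.array(px(s,p+[0,0,dz]))-[235,110])*7)
for o in((500.5,113.1),(502,113.6),(503.5,114.5)):
    f=lambda a:np.round((np.array(px(s,[o[0]+.977*a[0]+.211*a[1],o[1]-.211*a[0]+.977*a[1],a[2]]))-[235,110])*7)
    print(o,f((-4,-12,72)),f((6,-12,72)),f((-16.6,-7,36)),f((-40.9,-40,10)))
cv2.imwrite('pics/g4.png',cv2.resize(s['frame'][110:195,235:330],None,fx=7,fy=7,interpolation=cv2.INTER_CUBIC))
E
python3 st.py 510.8 111.7 125.5
```

```text
[477.56131081 119.55590214 126.16246794]
-24.5 [155.88877042 202.01696709]
-36.5 [157.41834649 236.09565773]
-82.5 [163.04263291 361.40378784]
(500.5, 113.1) [221. 316.] [255. 318.] [184. 400.] [ 93. 532.]
(502, 113.6) [226. 315.] [260. 317.] [189. 399.] [ 98. 531.]
(503.5, 114.5) [231. 313.] [265. 314.] [194. 396.] [102. 528.]
tool shift cm [ 0.07  0.07 -3.41] ty ang -102.15699464666494 xax [ 7.e-04  0.e+00 -1.e+00]
{'t': np.float64(7.05), 'q': array([ -22.64,   48.25,    5.3 ,  120.22,  -18.89,   12.26, -102.77]), 'tcp_pos': array([477.56, 119.56, 126.16]), 'force': array([0.07, 0.26, 0.65]), 'gripper_width': np.float64(0.31)}
```

View pics/g4.png

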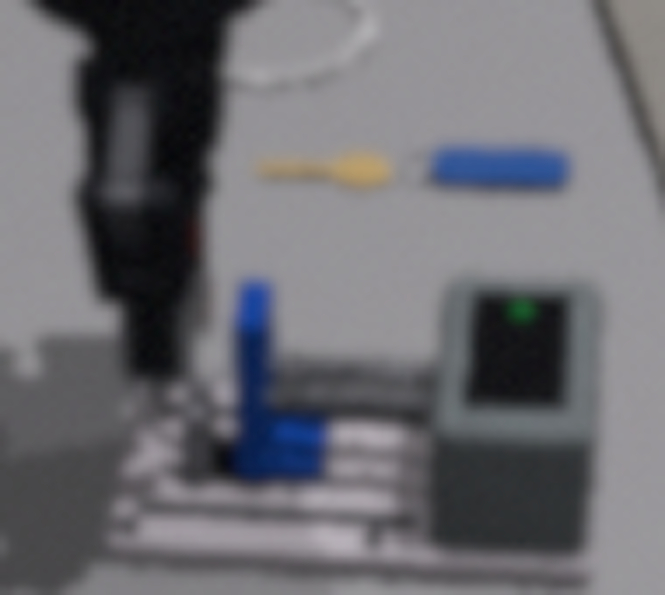

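jog_arm --pt "0 0 0 0 0.1 -0.2 -1" --pt "0 0 0 0 0 -0.2 -1" --pt "0 0 0 0 0 -0.2 -1" --pt "0 0 0 0 0 0 -1" --pt "0 0 0 0 0 0 -1"

```text
t: 7.55
tcp_pos: [483.1, 117.3, 125.9]
orientation: [179.5, 90.0, -12.7]
force: [-0.1, -0.2, -0.3]
gripper_width: 0.309
```

jog_arm --pt "0 0 0 0 0 -0.2 -1" --pt "0 0 0 0 0 -0.2 -1" --pt "0 0 0 0 0 0 -1" --pt "0 0 0 0 0 0 -1"

```text
t: 7.95
tcp_pos: [486.2, 116.5, 125.7]
orientation: [13.6, 89.9, -178.5]
force: [-2.4, 0.9, 0.2]
gripper_width: 0.312
```

jog_arm --pt "0 0 0 0 0 -0.2 -1" --pt "0 0 0 0 0 -0.2 -1" --pt "0 0 0 0 0 0 -1" --pt "0 0 0 0 0 0 -1"

```text
t: 8.35
tcp_pos: [490.9, 115.6, 125.8]
orientation: [91.2, 90.0, -101.0]
force: [-2.3, 0.8, 0.5]
gripper_width: 0.311
```

jog_arm --pt "0 0 0 0 0 -0.3 -1" --pt "0 0 0 0 0 -0.3 -1" --pt "0 0 0 0 0 -0.3 -1" --pt "0 0 0 0 0 -0.3 -1" --pt "0 0 0 0 0 -0.3 -1" --pt "0 0 0 0 0 -0.3 -1" --pt "0 0 0 0 0 -0.3 -1" --pt "0 0 0 0 0 -0.1 -1" --pt "0 0 0 0 0 0 -1" --pt "0 0 0 0 0 0 -1"

```text
t: 9.35
tcp_pos: [511.3, 111.2, 125.7]
orientation: [7.3, 89.9, 175.2]
force: [-5.3, 2.9, 2.1]
gripper_width: 0.307
```

```bash
python3 - <<'E'
from h import *
s=grab('side')
p=get_state()['tcp_pos'];print(p)
for dz in(-24.5,-36.5,-82.5): print(dz,(np.array(px(s,p+[0,0,dz]))-[235,110])*7)
cv2.imwrite('pics/g5.png',cv2.resize(s['frame'][110:195,235:330],None,fx=7,fy=7,interpolation=cv2.INTER_CUBIC))
E
python3 st.py 511.2 111 93
```

```text
[511.35110894 111.21416712 125.75891623]
-24.5 [275.14926833 211.18838488]
-36.5 [275.64088788 245.31313708]
-82.5 [277.44830868 370.77150667]
tool shift cm [3.28 0.02 0.  ] ty ang -102.13110713881156 xax [-2.5e-03  2.0e-04 -1.0e+00]
{'t': np.float64(9.4), 'q': array([ -21.25,   49.28,    6.64,  114.9 ,  -17.73,   16.9 , -102.02]), 'tcp_pos': array([511.35, 111.21, 125.76]), 'force': array([-4.91,  2.23,  1.13]), 'gripper_width': np.float64(0.31)}
```

View pics/g5.png

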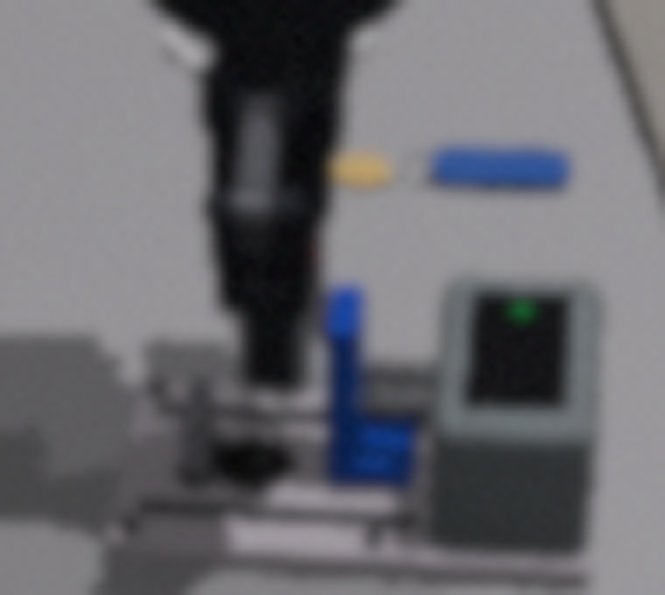

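jog_arm --pt "0 0 0 0.3 0 0 -1" --pt "0 0 0 0.5 0 0 -1" --pt "0 0 0 0.5 0 0 -1" --pt "0 0 0 0.5 0 0 -1" --pt "0 0 0 0.5 0 0 -1" --pt "0 0 0 0.4 0 0 -1" --pt "0 0 0 0.2 0 0 -1" --pt "0 0 0 0 0 0 -1" --pt "0 0 0 0 0 0 -1"

```text
t: 10.3
tcp_pos: [511.0, 110.9, 96.4]
orientation: [17.2, 89.8, -174.9]
force: [-5.5, 1.0, -1.0]
gripper_width: 0.305
```

jog_arm --pt "0 0 0 0.1 0 0 -1" --pt "0 0 0 0.1 0 0 -1" --pt "0 0 0 0 0 0 -1" --pt "0 0 0 0 0 0 -1"

```text
t: 10.7
tcp_pos: [511.3, 110.9, 94.7]
orientation: [16.7, 89.8, -175.5]
force: [-6.4, 1.5, 1.0]
gripper_width: 0.311
```

jog_arm --pt "0 0 0 0.1 0 0 -1" --pt "0 0 0 0 0 0 -1" --pt "0 0 0 0 0 0 -1"

```text
t: 11.0
tcp_pos: [511.3, 110.9, 93.7]
orientation: [16.7, 89.8, -175.5]
force: [-5.3, 0.6, 1.9]
gripper_width: 0.309
```

jog_arm --pt "0 0 0 0.1 0 0 -1" --pt "0 0 0 0 0 0 -1" --pt "0 0 0 0 0 0 -1"

```text
t: 11.3
tcp_pos: [511.3, 110.9, 93.6]
orientation: [10.0, 89.9, 177.8]
force: [-6.2, 0.7, 10.4]
gripper_width: 0.31
```

jog_arm --pt "0 0 0 -0.06 0 0.1 -1" --pt "0 0 0 0 0 0.2 -1" --pt "0 0 0 0 0 0.2 -1" --pt "0 0 0 0 0 0.1 -1" --pt "0 0 0 0 0 0 -1" --pt "0 0 0 0 0 0 -1"

```text
t: 11.9
tcp_pos: [506.6, 111.9, 93.6]
orientation: [146.3, 90.0, -45.9]
force: [-3.8, -0.8, 4.8]
gripper_width: 0.309
```

jog_arm --pt "0 0 0 0 0 0.1 -1" --pt "0 0 0 0 0 0 -1" --pt "0 0 0 0 0 0 -1"

```text
t: 12.2
tcp_pos: [505.8, 112.1, 93.6]
orientation: [164.1, 90.0, -28.1]
force: [-2.7, -1.8, 5.1]
gripper_width: 0.308
```

jog_arm --pt "0 0 0 0 0 0.1 -1" --pt "0 0 0 0 0 0 -1" --pt "0 0 0 0 0 0 -1"

```text
t: 12.5
tcp_pos: [504.7, 112.4, 93.6]
orientation: [160.9, 90.0, -31.3]
force: [-2.6, -1.4, 6.0]
gripper_width: 0.309
```

jog_arm --pt "0 0 0 -0.03 0 0.1 -1" --pt "0 0 0 0 0 0 -1" --pt "0 0 0 0 0 0 -1"

```text
t: 12.8
tcp_pos: [502.9, 112.9, 93.6]
orientation: [19.7, 89.9, -172.4]
force: [-3.4, -1.6, 3.5]
gripper_width: 0.31
```

```bash
python3 - <<'E'
from h import *
s=grab('side')
p=get_state()['tcp_pos'];print(p,get_state()['force'])
for dz in(-24.5,-36.5,-82.5): print(dz,(np.array(px(s,p+[0,0,dz]))-[235,110])*7)
cv2.imwrite('pics/g6.png',cv2.resize(s['frame'][110:195,235:330],None,fx=7,fy=7,interpolation=cv2.INTER_CUBIC))
E
```

```text
[502.94590461 112.84275122  93.6404927 ] [-3.80334116 -0.44266139  3.48354793]
-24.5 [247.54313582 300.06405638]
-36.5 [248.25909381 332.62707706]
-82.5 [250.89384324 452.46008523]
```

View pics/g6.png

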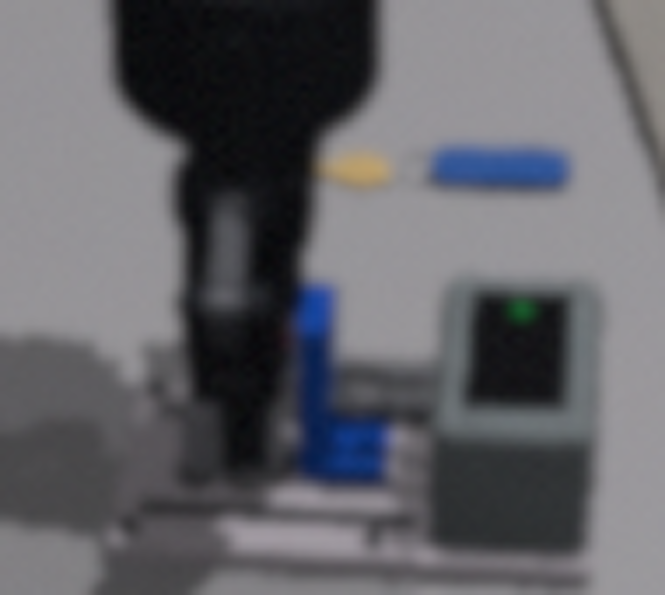

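The jaw's left edge has gone from 237 px closed to 299 px, about 18 mm, which is the seated travel. I'll release.

jog_arm --pt "0 0 0 0 0 0 -0.36" --pt "0 0 0 0 0 0 -0.3" --pt "0 0 0 0 0 0 -0.2" --pt "0 0 0 0 0 0 0" --pt "0 0 0 0 0 0 0.2" --pt "0 0 0 0 0 0 0.2" --pt "0 0 0 0 0 0 0.2" --pt "0 0 0 0 0 0 0.2" --squeeze 20

```text
t: 13.65
tcp_pos: [503.6, 112.8, 93.8]
orientation: [172.9, 90.0, -19.2]
force: [0.8, 0.6, -0.4]
gripper_width: 0.598
```

jog_arm --pt "0 0 0 -0.5 0 0 0.2" --pt "0 0 0 -1 0 0 0.2" --pt "0 0 0 -1 0 0 0.2" --pt "0 0 0 -1.5 0 0 0.2" --pt "0 0 0 -2 0 0 0.2" --pt "0 0 0 -2 0 0 0.2" --pt "0 0 0 -2 0 0 0.2" --pt "0 0 0 -2 0 0 0.2" --pt "0 0 0 0 3 0 0.2" --pt "0 0 0 0 3 0 0.2" --pt "0 0 0 0 3 0 0.2" --pt "0 0 0 0 3 0 0.2" --pt "0 0 0 0 3 0 0.2" --pt "0 0 0 0 3 0 0.2" --pt "0 0 0 0 0 0 0.2"

```text
t: 15.15
tcp_pos: [464.3, -67.9, 214.9]
orientation: [106.3, 89.8, -86.4]
force: [-0.1, -0.5, 0.1]
gripper_width: 0.596
```

```bash
python3 - <<'E'
from h import *
s=grab('side');t=grab('top')
a=cv2.resize(s['frame'][130:200,240:330],None,fx=5,fy=5,interpolation=cv2.INTER_CUBIC)
b=cv2.resize(t['frame'][150:235,170:240],(288,350),interpolation=cv2.INTER_CUBIC)
cv2.imwrite('pics/g7.png',np.hstack([a,b])); print(get_state()['force'],get_state()['t'],get_state()['qvel'].max())
E
```

```text
[ 0.33762571 -0.02217439 -0.14160061] 15.25 0.37075447991766625
```

View pics/g7.png

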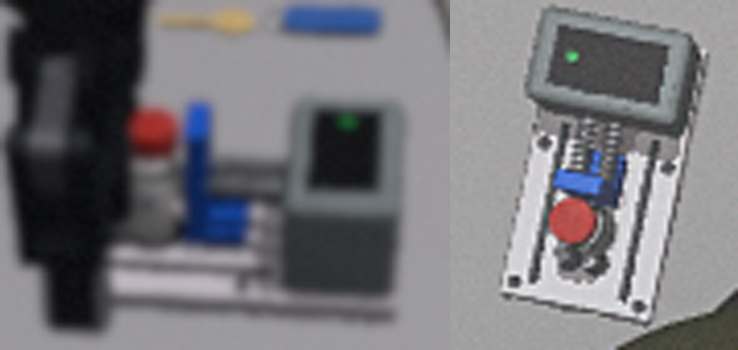

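```bash
python3 - <<'E'
from h import *
t=load('top');u,v=(573-450)/4.114+169.6,150+220/4.114-.4
print(pt(t,u,v,68),pt(t,u,v)); print(job_done())
E
```

```text
[500.64215757 113.18115222  68.        ] [500.84403142 113.55032972  65.90677335]
the job is handed in; nothing more can be done
None
```

The red-capped vial is loaded in the reader, upright on the base plate and held by the jaw against the two posts. I handed the job in at about 15 s of the 38 s allowed, with the arm clear of everything.

**What I did:** I gripped the vial round the glass at 40 N and carried it in over the posts. I then pushed the jaw back about 27 mm with its side; contact came where expected, at about 2.4 N. I lowered it to the plate, eased it back against the posts, let go and withdrew.

**Last checks:**
- **Position:** in the top picture the cap centre is at (500.6, 113.2), within 0.2 mm of the seat position I fitted, (500.5, 113.1). So it is centred and not leaning.
- **Height:** depth at the cap reads about 66 mm, against 68 mm expected. The same camera read about 54 mm for the same 58 mm cap on the desk before the grasp, so it reads a little low anyway.
- **Jaw:** its travel measured about 18 mm in the side picture, taken just before release.
- **Arm:** the force was about zero after release.

**Disagreement:** the two cameras differed by about 2–4 mm on the reader's position. I settled its x position, along the push direction, by feeling for jaw contact. For y I relied on the top camera.

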